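# Cap the paint sample pots and lock them in the transit carrier

## Task

Pack the empty sample pots for transit: swing the carrier's retaining bar well clear (at least 70 degrees open), stand every pot on the table upright in a pocket of its own, and have each one closed with the lid of its own colour, pressed or laid fully home on its rim. Once all of them are in and capped, swing the bar fully shut over them. Lids that have no pot stay spare, and the roll of tape and the spray gun must be left where they are.

Things in the scene. Friction and masses are not known exactly. Their poses are not given: they have to be found in the camera images.
- bar (a joint): steel retaining bar, 235 mm long, 16 mm wide, 91 to 101 mm above the table, swinging level about the upright axis at bar_hinge. 0 = shut, over all three pockets against the stop plate; grows (rad) clockwise seen from above, to the robot's right; stop at 1.9. Stays where it is left; about 1 N at the handle turns it. Starts between 0 and 0.5
- bar_grip (a point): middle of the upright round black handle on the free end of the bar, 231 mm from the hinge axis: 20 mm in diameter, 38 mm tall (101 to 139 mm above the table; this point is at 120 mm). It turns with the bar
- bar_hinge (a point): point on the upright hinge axis of the bar, 90 mm above the table, 123 mm from the carrier's centre on its -x side, where a steel post 24 mm in diameter carries the bar
- carrier: grey transit carrier fixed on the table, 194 mm long (its x) by 68 mm wide (its y), 22 mm high; three square pockets 58 by 58 mm in a row along its x, walls 5 mm thick, floor 4 mm above the table. Origin: centre of its underside; z up. A steel stop plate for the bar, 100 mm high, stands at its far (+x) end, 103 mm from the centre and 16 mm off the centre line on the +y side
- pocket0 (a point): centre of the floor of the carrier's pocket nearest the hinge, 4 mm above the table, 18 mm below the rim of the pocket; its axes are the carrier's
- pocket1 (a point): centre of the floor of the carrier's pocket in the middle, 4 mm above the table, 18 mm below the rim of the pocket; its axes are the carrier's
- pocket2 (a point): centre of the floor of the carrier's pocket farthest from the hinge, 4 mm above the table, 18 mm below the rim of the pocket; its axes are the carrier's
- pot_red: empty red round plastic paint sample pot, open at the top, 52 mm outer diameter, 46 mm inner diameter, 60 mm tall, about 0.12 kg. Origin: centre of its underside; z up through its mouth. It may be absent in a run
- pot_blue: empty blue round plastic paint sample pot, open at the top, 52 mm outer diameter, 46 mm inner diameter, 60 mm tall, about 0.12 kg. Origin: centre of its underside; z up through its mouth. It may be absent in a run
- pot_green: empty green round plastic paint sample pot, open at the top, 52 mm outer diameter, 46 mm inner diameter, 60 mm tall, about 0.12 kg. Origin: centre of its underside; z up through its mouth. It may be absent in a run
- pot_white: empty white round plastic paint sample pot, open at the top, 52 mm outer diameter, 46 mm inner diameter, 60 mm tall, about 0.12 kg. Origin: centre of its underside; z up through its mouth. It may be absent in a run
- lid_red: red plug lid for the red pot, about 30 g: plug 39 mm in diameter and 7 mm deep below, with a bevelled foot, then a disc 52 mm in diameter and 5 mm thick, then a round knob 18 mm in diameter and 16 mm tall; 28 mm tall in all. Origin: centre of the plug's underside (53 mm above the pot's underside when the lid is on, its disc on the pot's rim); z up through the knob. Always present
- lid_blue: blue plug lid for the blue pot, about 30 g: plug 39 mm in diameter and 7 mm deep below, with a bevelled foot, then a disc 52 mm in diameter and 5 mm thick, then a round knob 18 mm in diameter and 16 mm tall; 28 mm tall in all. Origin: centre of the plug's underside (53 mm above the pot's underside when the lid is on, its disc on the pot's rim); z up through the knob. Always present
- lid_green: green plug lid for the green pot, about 30 g: plug 39 mm in diameter and 7 mm deep below, with a bevelled foot, then a disc 52 mm in diameter and 5 mm thick, then a round knob 18 mm in diameter and 16 mm tall; 28 mm tall in all. Origin: centre of the plug's underside (53 mm above the pot's underside when the lid is on, its disc on the pot's rim); z up through the knob. Always present
- lid_white: white plug lid for the white pot, about 30 g: plug 39 mm in diameter and 7 mm deep below, with a bevelled foot, then a disc 52 mm in diameter and 5 mm thick, then a round knob 18 mm in diameter and 16 mm tall; 28 mm tall in all. Origin: centre of the plug's underside (53 mm above the pot's underside when the lid is on, its disc on the pot's rim); z up through the knob. Always present
- tape: bystander: roll of masking tape lying flat, 90 mm across, 24 mm high; origin: centre of its underside
- spraygun: bystander: steel spray gun lying flat, about 180 by 130 mm, 30 mm high; origin: under the middle of its barrel
Not all that is in view belongs to the job. Leave any orange look-alike of the pot_green alone.

How it is judged:
By the outcome, as a careful person would: the job done as asked, in the order asked, and still so for the second after the job is handed in, with the robot touching nothing.
Of pot_red, pot_blue, pot_green, pot_white only 2 to 3 are there at a start; the rules pass over those that are not, and their reading is None.
At some moment in a run one of pot_red, pot_blue, pot_green, pot_white, lid_red, lid_blue, lid_green, lid_white may be knocked a few centimetres aside while the robot is not near it.
It also fails if it takes over 210 s, if anything falls off the work surface, if the arm or the gripper's body presses on something with over 40 N, if the wrist force passes 120 N, or if a joint passes its speed limit or range.

## Robot

A 6-joint arm with a two-finger parallel gripper is mounted at the origin on the work surface. World frame = base frame: x ahead of the robot, y to its left, z up, the work surface at z = 0. Lengths are in mm, angles in rad, forces in N, time in s.
With the tool pointing down it reaches from about 350 to 775 mm from the base axis. Payload 7.3 kg.
Tool frame: the origin (TCP) lies midway between the tips of the shut fingers; the grasp point (between the pads) lies 19 mm behind it; z points along the fingers, y is the line along which they close (so a half turn about z gives the same grasp; the last joint's range is limited). The gripper opens to 92 mm and grips with 3 to 60 N. Pads are 19 mm wide; open, the fingers measure 130 mm over their backs; the gripper's body (75 mm by 190 mm) begins 47 mm behind the grasp point.
Start: joints at [-1.345, 0.342, 1.524, -0, 1.275, -0.146], TCP at [190.752, -489.141, 226.741] pointing down, gripper open.
Joint ranges: [-2.53, 2.53], [-0.77, 2.02], [0.04, 2.7], [-1, 4.14], [0.28, 2.66], [-3.11, 3.11]. Speed limits (rad/s): [2.57, 2.57, 3.14, 3.14, 3.14, 3.14].

## Interface

Orientations are given as [roll, pitch, yaw] about the fixed x, y, z axes, in that order (R = Rz(yaw) Ry(pitch) Rx(roll)).
In Python, from plant import get_obs, capture, camera_model, close_job, search_frame, regions_of, pinpoint gives the robot as it stands. The module is installed in compiled form; this text tells all that it offers.
- The arm moves only by the shell command python3 -m pendant 'ROWS'. ROWS is JSON, one flat list of numbers, 7 for each row, row after row: the shift along the tool's x, y, z in units of 30 mm (1.0 is 30 mm), then the turn, a rotation vector about the tool's x, y, z in units of 4 degrees (1.0 is 4 degrees), then the closure, from -1 (fully open) to 1 (shut), so that 0 is half open. In form: [dx, dy, dz, wx, wy, wz, gripper, dx, dy, dz, wx, wy, wz, gripper, ...]. A call has 1 to 12 rows; each row shifts and turns the commanded pose from where the row before left it, along the tool's axes as they then stand; what a row does not reach is not made up. A row lasts 1/10 s, in which the tool goes at most 50 mm and 8.59 degrees, less where a joint would pass 70% of its speed; a pose out of reach is approached as far as the arm can. A call with a number of a shift or a turn outside -1 to 1 is refused whole. A call with a gripper value outside its range is refused whole. The fingers move at their own pace and stop on an object; the grip force is fixed at half the most. Time passes only in rows, so rows that do not move let the fingers close. It gives the time, the measured TCP pose, the force, the opening and the grip force at its end, in the units of the state.
- get_obs(): the state, without advancing time (a new reading comes with each control period).
- capture(name): name is "scene" or "top" or "wrist"; returns the picture (400x640x3 uint8, red, green, blue); there is no depth.
- camera_model(name): a dict with "fov_y" (degrees; the focal length in pixels is half the picture's height over the tangent of half this angle, whatever the lens; pixels are square), "cx", "cy" (the principal point, pixels), "pose" (4x4, takes a point from camera to world coordinates). Camera axes: x right, y up, looking along -z (the intrinsics and any distortion apply to the point x, -y, -z); pixel columns grow to the right and rows downward; lengths in mm; the calibration is good to about 2 mm. A picture is of the moment at which its call begins: read the wrist's pose just before it. camera_model takes no time and is no camera call; for the wrist camera it gives the pose at the moment of the call.
- close_job(): hands the job in; it is judged then, once.
Trained networks look in the newest picture that a camera, given by its name, has taken for a name from the list of things; names that differ only in an ending like _2 or _b are one class to them, and where a whole thing is asked for, a point or a joint stands for the part that bears it (a point fixed in the world has none). Each returns a list of dicts, best first, with "score" (0 to 1); they miss things now and then, are a little off and sometimes report something else, mostly with a low value. They report only what shows in the picture. A call takes as long as a camera call. They do not tell look-alikes from the thing itself.
- search_frame(camera, thing): "location" ([column, row] in pixels, amid what is visible of it).
- regions_of(camera, thing): "pixels" (400x640 bool, what is visible of it) and "location" ([column, row] in pixels, amid what is visible of it).
- pinpoint(camera, thing): "location" ([column, row] in pixels: a listed point, or the origin of a listed thing).
The state is a dict: "time": time; "joint_positions": joint angles; "dq": joint speeds; "tau": joint torques, N m; "tool_pos": TCP position; "tcp_rot": TCP orientation; "contact_force": force on the tool from outside, world axes, zero at the start; "moment": the same for the moment, N m; "grip_width": finger opening in mm; "finger_force": force on a finger pad.
Only numpy, scipy, OpenCV 4.12 (cv2) and the standard library are available. Lean on these libraries where they do the work, as an engineer would, in place of code of your own. Each camera call takes 0.05 s, during which the arm holds its last target. There are 200 camera calls.

## Working session

There is one attempt and no reset: what is moved stays moved. The work goes in short steps, Python scripts to look and compute and a shell command to move; the robot and the scene stay as the last step left them, time stands still between calls to the robot, and variables do not carry over. Pictures are saved under pics/ and viewed, at most 14 in all, crops included, and the job is handed in when it is done.

```bash
mkdir -p pics; cat > h.py <<'E'
import numpy as np, cv2
from plant import *
from scipy.spatial.transform import Rotation as R
def snap(c,fn=None):
    m=camera_model(c); im=capture(c)
    if fn: cv2.imwrite('pics/'+fn,im[:,:,::-1])
    return m,im
def ray(m,px):
    f=200/np.tan(np.radians(m['fov_y'])/2); T=np.array(m['pose'])
    d=np.array([(px[0]-m['cx'])/f,-(px[1]-m['cy'])/f,-1.]); d=T[:3,:3]@d
    return T[:3,3],d/np.linalg.norm(d)
def onz(m,px,z):
    o,d=ray(m,px); return o+d*(z-o[2])/d[2]
def proj(m,p):
    f=200/np.tan(np.radians(m['fov_y'])/2); T=np.array(m['pose'])
    q=T[:3,:3].T@(np.array(p)-T[:3,3]); return [m['cx']+f*q[0]/-q[2], m['cy']-f*q[1]/-q[2]]
def tri(rs):
    A=sum(np.eye(3)-np.outer(d,d) for o,d in rs); b=sum((np.eye(3)-np.outer(d,d))@o for o,d in rs)
    return np.linalg.solve(A,b)
E
python3 - <<'E'
from h import *
np.set_printoptions(precision=1,suppress=True)
ms={}
for c in ['scene','top']:
    m,im=snap(c,c+'1.png'); ms[c]=m; print(c,m)
    for t in ['pot_red','pot_blue','pot_green','pot_white','lid_red','lid_blue','lid_green','lid_white','bar_grip','bar_hinge','pocket0','pocket1','pocket2','tape','spraygun']:
        print(t,[(np.round(r['location']),round(r['score'],2)) for r in pinpoint(c,t)[:3]])
o=get_obs();print(o['time'],o['tool_pos'],o['tcp_rot'],o['grip_width'])
E
```

```text
scene {'fov_y': 51.49252266701056, 'cx': 317.66789472167255, 'cy': 195.59489566982774, 'pose': array([[   0. ,   -0.7,    0.7, 1452.6],
       [   1. ,   -0. ,   -0. ,   20.6],
       [   0. ,    0.7,    0.7,  998.6],
       [   0. ,    0. ,    0. ,    1. ]])}
pot_red []
pot_blue []
pot_green [(array([345., 244.]), 0.96), (array([383., 241.]), 0.88), (array([365., 271.]), 0.84)]
pot_white [(array([391., 168.]), 0.81)]
lid_red [(array([450., 202.]), 0.57), (array([344., 246.]), 0.21)]
lid_blue [(array([369., 179.]), 0.57)]
lid_green [(array([399., 199.]), 0.58), (array([266., 205.]), 0.39)]
lid_white [(array([330., 187.]), 0.58)]
bar_grip [(array([269., 204.]), 0.89)]
bar_hinge [(array([282., 160.]), 0.57)]
pocket0 [(array([283., 222.]), 0.94), (array([284., 192.]), 0.61), (array([289., 200.]), 0.6)]
pocket1 [(array([283., 222.]), 0.94), (array([284., 192.]), 0.61), (array([289., 200.]), 0.6)]
pocket2 [(array([283., 222.]), 0.94), (array([284., 192.]), 0.61), (array([289., 200.]), 0.6)]
tape [(array([206., 241.]), 0.88), (array([290., 219.]), 0.45), (array([284., 189.]), 0.42)]
sprayg
[... 576 characters left out ...]
blue [(array([260., 249.]), 0.69), (array([374., 182.]), 0.44)]
lid_green [(array([229., 216.]), 0.8)]
lid_white [(array([316., 236.]), 0.62), (array([168., 212.]), 0.37)]
bar_grip [(array([395., 156.]), 0.62), (array([373., 204.]), 0.21)]
bar_hinge [(array([381., 249.]), 0.59)]
pocket0 [(array([374., 207.]), 0.95), (array([373., 229.]), 0.91), (array([372., 180.]), 0.78)]
pocket1 [(array([374., 207.]), 0.95), (array([373., 229.]), 0.91), (array([372., 180.]), 0.78)]
pocket2 [(array([374., 207.]), 0.95), (array([373., 229.]), 0.91), (array([372., 180.]), 0.78)]
tape [(array([456., 154.]), 0.96)]
spraygun [(array([480., 202.]), 0.94)]
1.6 [ 190.8 -489.1  226.7] [3.1 0.  0.4] 91.78593483643098
```

View pics/scene1.png

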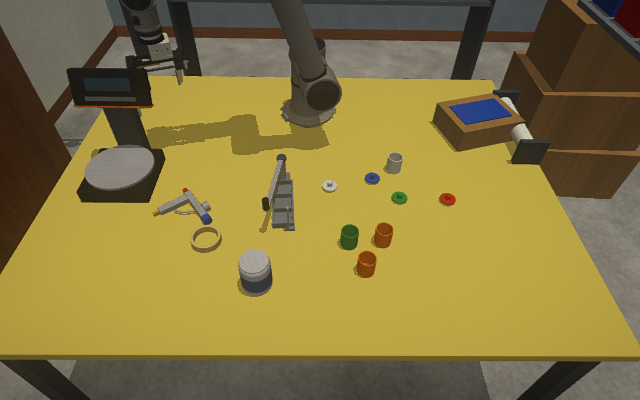

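View pics/top1.png

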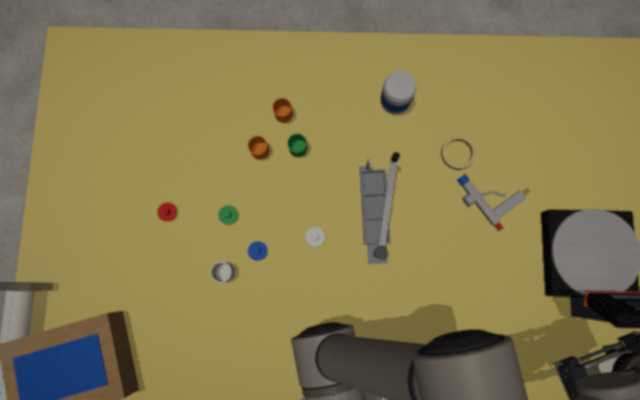

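The pictures show a green pot (top view 298,145) and a white pot (222,272); the two orange pots are look-alikes. Lids in the top view are red (167,212), green (229,215), blue (258,250) and white (316,237). The bar is slightly open, with its handle at (395,157).

```bash
python3 - <<'E'
from h import *
np.set_printoptions(precision=1,suppress=True)
s=camera_model('scene');t=camera_model('top')
capture('scene');capture('top')
def reg(c,th,near):
    r=[x for x in regions_of(c,th) if np.hypot(*(np.array(x['location'])-near))<15]
    return None if not r else r[0]['location']
for n,ps,pt,rs,rt in [('lid_green',(399,199),(229,216),(400,197),(229,215)),('lid_white',(330,187),(316,236),(330,186),(316,237)),('pot_green',(345,244),(301,148),(349,237),(298,145)),('pot_white',(391,168),(221,273),(395,163),(222,272))]:
    qs=[r['location'] for r in pinpoint('scene',n)];qt=[r['location'] for r in pinpoint('top',n)]
    pick=lambda q,r:min(q,key=lambda a:np.hypot(a[0]-r[0],a[1]-r[1])) if q else r
    a,b=pick(qs,rs),pick(qt,rt)
    print(n,a,b,'tri',tri([ray(s,a),ray(t,b)]),'z0',onz(s,a,0),onz(t,b,0))
for n,a,b in [('grip',(269,204),(395,156)),('hinge',(282,160),(381,249)),('p2',(283,222),(372,180)),('p1',(289,200),(374,207)),('p0',(284,192),(373,229))]:
    print(n,tri([ray(s,a),ray(t,b)]),onz(s,a,4),onz(t,b,4))
print('gripz120',onz(t,(395,156),120),'hinge90',onz(t,(381,249),90))
print(get_obs()['tcp_rot'])
E
```

```text
lid_green [400.1, 198.3] [224.3, 215.2] tri [503.3 318.    0.9] z0 [502.8 316.    0. ] [503.6 320.5   0. ]
lid_white [331.1, 186.5] (316, 237) tri [451.3  82.4   1.1] z0 [450.2  87.2   0. ] [451.2  77.7   0. ]
pot_green [342.3, 243.5] [297.3, 149.1] tri [688.  124.9  -5.6] z0 [692.7 114.6   0. ] [686.9 134.2   0. ]
pot_white [392.3, 167.7] [222.2, 270.4] tri [359.7 311.6   7.9] z0 [351.7 309.3   0. ] [360.1 317.7   0. ]
grip [ 642.6 -107.5  118.9] [ 537.6 -117.4    4. ] [ 672.3 -128.7    4. ]
hinge [418.  -80.5  89.6] [320.9 -87.2   4. ] [423.2 -91.9   4. ]
p2 [607.  -68.2  -3.8] [613.6 -67.7   4. ] [605.4 -67.4   4. ]
p1 [530.9 -62.   17.7] [519.  -53.2   4. ] [533.  -73.1   4. ]
p0 [475.5 -71.8  -3.1] [482.5 -71.5   4. ] [474.8 -70.8   4. ]
gripz120 [ 642.6 -113.4  120. ] hinge90 [418.  -83.1  90. ]
[ 3.1 -0.   0.4]
```

```bash
cat > go.py <<'E'
import sys
from h import *
def plan(p,yaw=None):
    o=get_obs(); rot=R.from_euler('xyz',o['tcp_rot']); cur=np.array(o['tool_pos'])
    d=rot.inv().apply(np.array(p,float)-cur)/30
    print('now',cur.round(1),'yaw',round(o['tcp_rot'][2],3),'total units',d.round(2))
    if yaw is not None:
        rv=(rot.inv()*R.from_euler('xyz',[np.pi,0,yaw])).as_rotvec(degrees=True)/4
        print('turn units',rv.round(2))
if __name__=='__main__':
    a=[float(v) for v in sys.argv[1:]]; plan(a[:3],a[3] if len(a)>3 else None)
E
python3 go.py 642.6 -110 190 -0.12
```

```text
now [ 190.8 -489.2  226.8] yaw 0.372 total units [18.62 -6.3   1.22]
turn units [ 0.   -0.    7.04]
```

```bash
python3 -m pendant '[0.93,-0.31,0.06,0,0,0,-1,0.93,-0.31,0.06,0,0,0,-1,0.93,-0.31,0.06,0,0,0,-1,0.93,-0.31,0.06,0,0,0,-1,0.93,-0.31,0.06,0,0,0,-1,0.93,-0.31,0.06,0,0,0,-1,0.93,-0.31,0.06,0,0,0,-1,0.93,-0.31,0.06,0,0,0,-1,0.93,-0.31,0.06,0,0,0,-1,0.93,-0.31,0.06,0,0,0,-1,0.93,-0.31,0.06,0,0,0,-1]'
python3 -m pendant '[0.93,-0.31,0.06,0,0,0,-1,0.93,-0.31,0.06,0,0,0,-1,0.93,-0.31,0.06,0,0,0,-1,0.93,-0.31,0.06,0,0,0,-1,0.93,-0.31,0.06,0,0,1,-1,0,0,0,0,0,1,-1,0,0,0,0,0,1,-1,0,0,0,0,0,1,-1,0,0,0,0,0,1,-1,0,0,0,0,0,1,-1,0,0,0,0,0,1,-1]'
python3 - <<'E'
from h import *
np.set_printoptions(precision=1,suppress=True)
from go import plan
m,im=snap('wrist','w1.png'); print(m)
for t,z in [('bar_grip',120),('bar_hinge',90),('pocket0',4)]:
    print(t,[(np.round(r['location']),round(r['score'],2),onz(m,r['location'],z)) for r in pinpoint('wrist',t)[:3]])
plan([642.6,-110,108],-.12)
E
```

```text
time: 3.2
tool_pos: [440.4, -281.5, 206.9]
tcp_rot: [3.141, -0.0, 0.372]
contact_force: [0.5, 0.0, -0.2]
grip_width: 92.1
finger_force: 0.0
time: 4.3
tool_pos: [552.6, -188.3, 197.8]
tcp_rot: [3.142, 0.0, -0.12]
contact_force: [-0.2, -0.3, 0.1]
grip_width: 91.8
finger_force: 0.0
{'fov_y': 58.78958578206011, 'cx': 319.1351170022541, 'cy': 204.65534449884115, 'pose': array([[  -0.1,    1. ,    0.3,  625.7],
       [  -1. ,   -0.1,   -0. , -196.2],
       [   0. ,   -0.3,    1. ,  355.5],
       [   0. ,    0. ,    0. ,    1. ]])}
bar_grip [(array([184.,  99.]), 0.63, array([ 638.2, -111.8,  120. ]))]
bar_hinge [(array([221., 368.]), 0.81, array([409.3, -82.3,  90. ]))]
pocket0 [(array([209., 212.]), 0.89, array([531.9, -70.3,   4. ])), (array([197., 152.]), 0.75, array([593.9, -71.1,   4. ])), (array([229., 264.]), 0.63, array([471. , -79.7,   4. ]))]
now [ 552.6 -188.3  197.9] yaw -0.115 total units [ 2.7 -2.9  3. ]
turn units [0.  0.  0.1]
```

View pics/w1.png

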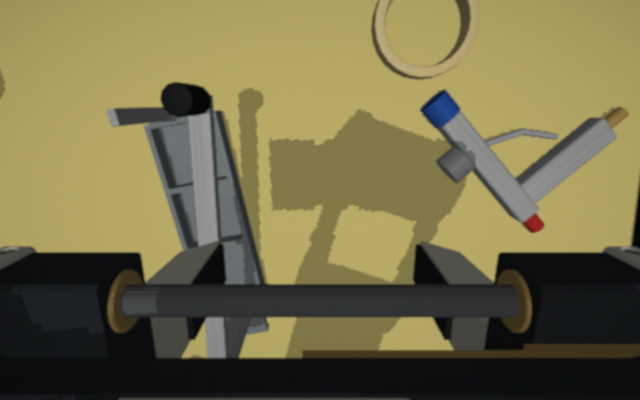

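The wrist view shows the black handle at (185,99), consistent with (641,-110). The carrier, tape and gun are clear below.

```bash
python3 -m pendant '[0.67,-0.72,0,0,0,0,0,0.67,-0.72,0,0,0,0,0,0.67,-0.72,0,0,0,0,0,0.67,-0.72,0,0,0,0,0,0,0,0.5,0,0,0,0,0,0,0.5,0,0,0,0,0,0,0.5,0,0,0,0,0,0,0.5,0,0,0,0,0,0,0.5,0,0,0,0,0,0,0.45,0,0,0,0,0,0,0,0,0,0,1,0,0,0,0,0,0,1]'
python3 -m pendant '[0,0,0,0,0,0,1,0,0,0,0,0,0,1,0,0,0,0,0,0,1]'
python3 - <<'E'
import numpy as np
# arc from measured start: hinge guess, deltas in tool frame
h=np.array([416,-81.5]);
from plant import get_obs
o=get_obs();p=np.array(o['tool_pos'][:2]);r=p-h;a0=np.degrees(np.arctan2(r[1],r[0]));rad=np.hypot(*r);print(p,a0,rad,o['grip_width'],o['finger_force'])
# tool yaw = a0+off ; step 4deg cw
y=np.degrees(o['tcp_rot'][2])
c,s=np.cos(np.radians([a0,a0-4])),np.sin(np.radians([a0,a0-4]))
d=rad*np.array([c[1]-c[0],s[1]-s[0]]);yr=np.radians(y)
print('per 4deg in tool', (d@[np.cos(yr),np.sin(yr)])/30,(d@[np.sin(yr),-np.cos(yr)])/30, y)
E
```

```text
time: 5.7
tool_pos: [642.6, -111.9, 109.5]
tcp_rot: [3.142, 0.0, -0.116]
contact_force: [0.3, 0.1, -0.8]
grip_width: 33.9
finger_force: 0.0
time: 6.0
tool_pos: [643.1, -112.2, 110.4]
tcp_rot: [3.141, -0.002, -0.117]
contact_force: [0.7, 0.2, 2.8]
grip_width: 19.5
finger_force: 30.0
[ 643.11539305 -112.1563156 ] -7.687391696387527 229.1750672394462 19.475429184669995 30.00048190355301
per 4deg in tool -0.027896102904620777 0.5324760708665318 -6.688441757032149
```

```bash
python3 -m pendant '[-0.03,0.53,0,0,0,1,1,-0.03,0.53,0,0,0,1,1,-0.03,0.53,0,0,0,1,1,-0.03,0.53,0,0,0,1,1,-0.03,0.53,0,0,0,1,1,-0.03,0.53,0,0,0,1,1]'
python3 -m pendant '[-0.03,0.53,0,0,0,1,1,-0.03,0.53,0,0,0,1,1,-0.03,0.53,0,0,0,1,1,-0.03,0.53,0,0,0,1,1,-0.03,0.53,0,0,0,1,1,-0.03,0.53,0,0,0,1,1]'
python3 -c "
from go import *
plan([416+231*np.cos(-1.1),-81.5+231*np.sin(-1.1),109])"
```

```text
time: 6.6
tool_pos: [611.8, -202.8, 110.5]
tcp_rot: [-3.141, -0.006, -0.538]
contact_force: [5.3, -3.1, -1.6]
grip_width: 19.0
finger_force: 30.0
time: 7.2
tool_pos: [546.6, -273.7, 110.6]
tcp_rot: [-3.14, -0.011, -0.957]
contact_force: [8.6, -13.7, -5.9]
grip_width: 19.2
finger_force: 30.0
now [ 546.6 -273.7  110.6] yaw -0.957 total units [-0.12  0.97  0.05]
```

```bash
python3 -m pendant '[0.03,0.53,0,0,0,1,1,0.03,0.53,0,0,0,1,1,0.01,0.53,0,0,0,1,1,0.01,0.53,0,0,0,1,1,0.0,0.53,0,0,0,1,1,0.0,0.53,0,0,0,1,1]'
python3 -m pendant '[0,0.53,0,0,0,1,1,0,0.53,0,0,0,1,1,0,0.53,0,0,0,1,1,0,0.53,0,0,0,1,1,0,0,0,0,0,0,0,0,0,0,0,0,0,0,0,0,0,0,0,0,0]'
python3 - <<'E'
import numpy as np
from scipy.optimize import least_squares
from plant import get_obs
o=get_obs();print(o['joint_positions'],o['contact_force'])
P=np.array([[643.1,-112.2],[611.8,-202.8],[546.6,-273.7],o['tool_pos'][:2]])
print(least_squares(lambda q:np.hypot(*(P-q[:2]).T)-q[2],[416,-81,231]).x, least_squares(lambda q:np.hypot(*(P-q).T)-231,[416,-81]).x)
E
```

```text
time: 7.8
tool_pos: [459.4, -312.5, 110.3]
tcp_rot: [-3.141, -0.001, -1.375]
contact_force: [-1.2, 0.5, 5.1]
grip_width: 19.0
finger_force: 30.0
time: 8.5
tool_pos: [397.4, -318.0, 109.6]
tcp_rot: [-3.141, -0.0, -1.652]
contact_force: [1.0, -1.1, 0.1]
grip_width: 38.9
finger_force: 0.0
[-8.25599372e-01  4.41182542e-01  1.73053697e+00  1.77836705e-04
  9.69044052e-01  2.39690578e+00] [ 0.95215053 -1.13173549  0.13355271]
[408.48141885 -81.62742126 236.62617014] [412.57737536 -86.66630281]
```

```bash
python3 -m pendant '[0,0,-0.5,0,0,0,0,0,0,-0.8,0,0,0,0,0,0,-0.8,0,0,-1,-1,0,0,-0.8,0,0,-1,-1,0,0,-0.8,0,0,-1,-1,0,0,-0.8,0,0,-1,-1,0,0,-0.8,0,0,-1,-1,0,0,-0.8,0,0,-1,-1,0,0,0,0,0,-1,-1,0,0,0,0,0,-1,-1,0,0,0,0,0,-1,-1,0,0,0,0,0,-1,-1]'
python3 -m pendant '[0,0,0,0,0,-1,-1,0,0,0,0,0,-1,-1,0,0,0,0,0,-1,-1,0,0,0,0,0,-1,-1,0,0,0,0,0,-1,-1,0,0,0,0,0,-1,-1,0,0,0,0,0,-1,-1,0,0,0,0,0,-1,-1,0,0,0,0,0,-1,-1,0,0,0,0,0,-1,-1,0,0,0,0,0,-1,-1,0,0,0,0,0,-1,-1]'
python3 go.py 440 -70 300 0
```

```text
time: 9.7
tool_pos: [397.4, -317.7, 292.3]
tcp_rot: [-3.142, -0.0, -0.95]
contact_force: [0.4, -0.7, -0.7]
grip_width: 91.9
finger_force: 0.0
time: 10.9
tool_pos: [397.4, -317.7, 292.3]
tcp_rot: [-3.141, -0.0, -0.113]
contact_force: [0.4, -0.4, 0.5]
grip_width: 91.5
finger_force: 0.0
now [ 397.4 -317.7  292.3] yaw -0.113 total units [ 0.48 -8.36 -0.26]
turn units [-0.   -0.   -1.61]
```

```bash
python3 -m pendant '[0.05,-0.84,0,0,0,0,-1,0.05,-0.84,0,0,0,0,-1,0.05,-0.84,0,0,0,0,-1,0.05,-0.84,0,0,0,0,-1,0.05,-0.84,0,0,0,0,-1,0.05,-0.84,0,0,0,0,-1,0.05,-0.84,0,0,0,0,-1,0.05,-0.84,0,0,0,0,-1,0.05,-0.84,0,0,0,-0.8,-1,0.05,-0.84,0,0,0,-0.8,-1]'
cat > look.py <<'E'
from h import *
import sys,json
np.set_printoptions(precision=1,suppress=True)
def look(fn,spec):
    m,im=snap('wrist',fn); out={}
    for t,z in spec:
        r=pinpoint('wrist',t)[:4]
        print(t,[(np.round(x['location']),round(x['score'],2),onz(m,x['location'],z)) for x in r])
        for x in r: out.setdefault(t,[]).append((list(map(float,x['location'])),float(x['score'])))
    json.dump(dict(m={k:np.array(v).tolist() for k,v in m.items()},out=out),open('pics/'+fn+'.json','w'))
E
python3 - <<'E'
from look import *
look('w2.png',[('bar_hinge',90),('pocket0',4),('carrier',0),('lid_white',0)])
o=get_obs();print(o['tool_pos'],o['tcp_rot'])
E
```

```text
time: 11.9
tool_pos: [440.3, -67.7, 292.4]
tcp_rot: [-3.142, -0.0, -0.002]
contact_force: [-1.1, -0.4, 0.3]
grip_width: 91.9
finger_force: 0.0
bar_hinge [(array([332., 206.]), 0.7, array([408.9, -80.4,  90. ]))]
pocket0 [(array([324.,  87.]), 0.85, array([531.8, -73.4,   4. ])), (array([322.,  30.]), 0.8, array([594.3, -71.2,   4. ])), (array([326., 142.]), 0.65, array([467.2, -76.3,   4. ]))]
carrier [(array([321.,  91.]), 0.67, array([528. , -69.7,   0. ]))]
lid_white [(array([202., 157.]), 0.84, array([448.5,  80.9,  -0. ]))]
[440.  -69.3 292.3] [ 3.1  0.  -0. ]
```

View pics/w2.png

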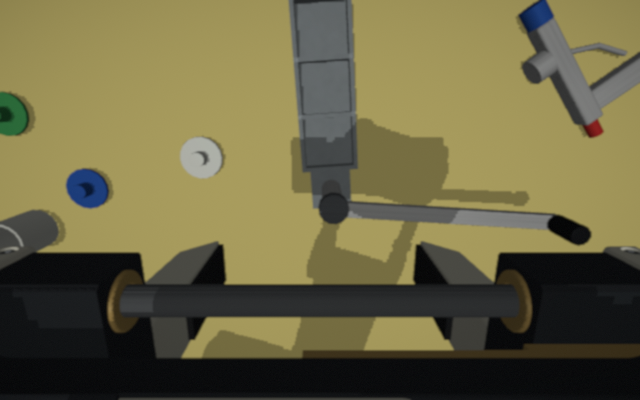

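```bash
python3 - <<'E'
import cv2
im=cv2.imread('pics/w2.png'); c=im[40:190,270:390]; cv2.imwrite('pics/w2c.png',cv2.resize(c,None,fx=4,fy=4,interpolation=cv2.INTER_CUBIC))
E
```

```text
(no output)
```

View pics/w2c.png

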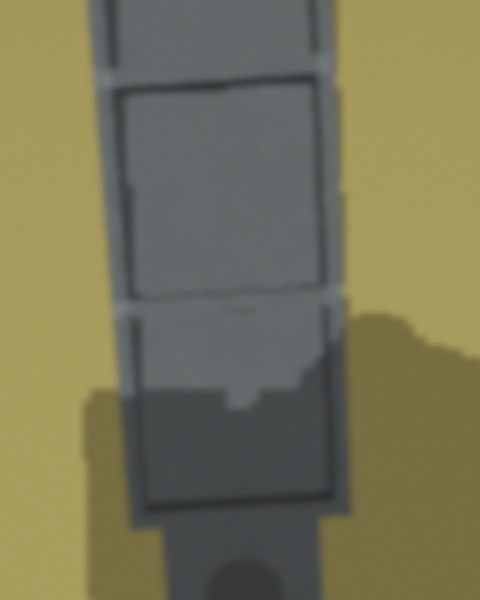

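```bash
python3 - <<'E'
from h import *; import json
np.set_printoptions(precision=1,suppress=True)
m=json.load(open('pics/w2.png.json'))['m']
g=lambda a,b:onz(m,(270+a/4,40+b/4),22)
for a,b in [((100,80),(335,66)),((118,305),(346,293)),((132,528),(350,515))]:
    A,B=g(*a),g(*b);print(A,B,(A+B)/2,np.linalg.norm(A-B))
E
```

```text
[560.3 -40.3  22. ] [ 563.9 -106.2   22. ] [562.1 -73.2  22. ] 65.98818401123522
[499.  -44.3  22. ] [ 502.3 -111.    22. ] [500.6 -77.6  22. ] 66.72161527898662
[432.8 -47.5  22. ] [ 436.7 -114.    22. ] [434.8 -80.7  22. ] 66.60593842274115
```

The crop shows crisp carrier walls. From them the middle pocket is at about (531.6,-75.4), pocket0 at about (468.7,-79) and the carrier yaw is about 3.4°. The bar is well open.

```bash
python3 -m pendant '[-0.42,-1,0.1,0,0,0,-1,-0.42,-1,0.1,0,0,0,-1,-0.42,-1,0.1,0,0,0,-1,-0.42,-1,0.1,0,0,0,-1,-0.42,-1,0.1,0,0,0,-1,-0.42,-1,0.1,0,0,0,-1,-0.42,-1,0.1,0,0,0,-1,-0.42,-1,0.1,0,0,0,-1,-0.42,-1,0.1,0,0,0,-1,-0.42,-1,0.1,0,0,0,-1,-0.42,-1,0.1,0,0,0,-1,-0.3,-1,0.1,0,0,0,-1]'
python3 - <<'E'
from look import *
look('w3.png',[('pot_white',0),('lid_green',0),('lid_white',0)])
for r in regions_of('wrist','pot_white')[:2]:
    ys,xs=np.where(r['pixels']);print(r['score'],r['location'],xs.min(),xs.max(),ys.min(),ys.max())
o=get_obs();print(o['tool_pos'],o['tcp_rot'])
E
```

```text
time: 13.35
tool_pos: [294.0, 292.4, 256.4]
tcp_rot: [3.141, -0.0, -0.007]
contact_force: [-0.1, -0.6, 0.8]
grip_width: 91.5
finger_force: 0.0
pot_white [(array([304., 116.]), 0.93, array([353. , 309.5,   0. ]))]
lid_green []
lid_white [(array([517.,  23.]), 0.57, array([447.3,  81.9,   0. ]))]
0.62 [302.8, 115.9] 276 329 90 144
[294.5 291.1 256.3] [ 3.1  0.  -0. ]
```

View pics/w3.png

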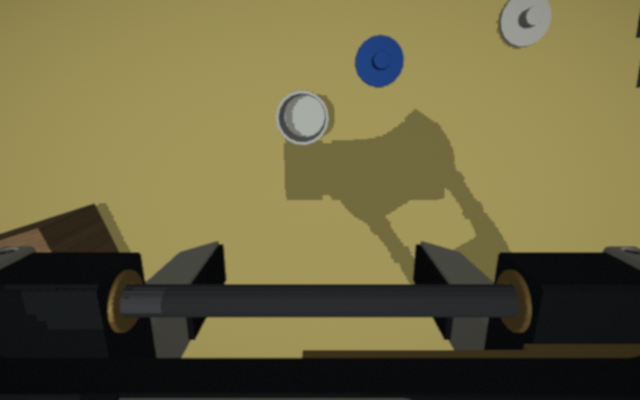

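```bash
python3 - <<'E'
from h import *; import json
m=json.load(open('pics/w3.png.json'))['m']
c=onz(m,(302.5,117.5),60);print(c,onz(m,(276,117),60)-onz(m,(329,117),60),onz(m,(379,61),12),onz(m,(527,22),12))
from go import plan
plan([*c[:2],80],0)
E
```

```text
[354.13548399 308.63064091  60.        ] [ 0.33285816 51.34092064  0.        ] [409.76163565 228.89248289  12.        ] [446.15509938  78.32862956  12.        ]
now [294.5 291.1 256.3] yaw -0.006 total units [ 1.99 -0.6   5.88]
turn units [ 0.01  0.   -0.08]
```

```bash
python3 -m pendant '[0.5,-0.15,0.2,0,0,0,-1,0.5,-0.15,0.2,0,0,0,-1,0.5,-0.15,0.2,0,0,0,-1,0.5,-0.15,0.2,0,0,0,-1,0,0,0.8,0,0,0,-1,0,0,0.8,0,0,0,-1,0,0,0.8,0,0,0,-1,0,0,0.8,0,0,0,-1,0,0,0.8,0,0,0,-1,0,0,0.8,0,0,0,-1,0,0,0.8,0,0,0,-1,0,0,0.8,0,0,0,-1]'
python3 go.py 354.5 309 31 0
```

```text
time: 14.8
tool_pos: [355.2, 308.1, 39.8]
tcp_rot: [-3.142, -0.001, -0.008]
contact_force: [0.2, -0.2, -0.3]
grip_width: 91.8
finger_force: 0.0
now [355.2 308.1  39.8] yaw -0.008 total units [-0.03 -0.03  0.29]
turn units [-0.   -0.01 -0.11]
```

```bash
python3 -m pendant '[0,0,0.29,0,0,-0.1,-1,0,0,0,0,0,0,1,0,0,0,0,0,0,1,0,0,0,0,0,0,1,0,0,0,0,0,0,1,0,0,-0.5,0,0,0,1,0,0,-0.8,0,0,0,1,0,0,-0.8,0,0,0,1,0,0,-0.8,0,0,0,1,0,0,-0.8,0,0,0,1]'
python3 - <<'E'
from h import *
from go import plan
m,im=snap('wrist','w4.png')
im=cv2.imread('pics/w4.png')
a=np.radians(3.4)
plan([468.7,-79,142],a)
E
```

```text
time: 15.8
tool_pos: [354.0, 309.5, 144.3]
tcp_rot: [-3.141, -0.001, 0.002]
contact_force: [0.5, 0.9, 0.3]
grip_width: 24.8
finger_force: 0.0
now [355.8 310.6 147.9] yaw 0.002 total units [ 3.73 13.    0.17]
turn units [-0.05 -0.09 -0.82]
```

View pics/w4.png

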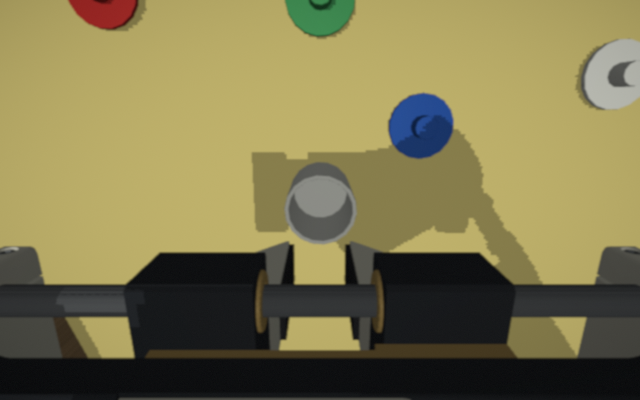

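```bash
python3 - <<'E'
from h import *
np.set_printoptions(precision=1,suppress=True)
m=camera_model('wrist');f=200/np.tan(np.radians(m['fov_y'])/2)
capture('wrist')
for r in pinpoint('wrist','pot_white'): print(r,onz(m,r['location'],0))
for r in regions_of('wrist','pot_white'):
    ys,xs=np.where(r['pixels']);print(r['score'],r['location'],xs.min(),xs.max(),ys.min(),ys.max())
for row in (205,208,211):print(onz(m,(320.5,row),60))
o=get_obs();print(o['tool_pos'],o['grip_width'],o['time'])
for p in ([354,309,0],[354,309,60],[394,309,60]): print(proj(m,p))
E
```

```text
{'location': [322.1, 194.5], 'score': 0.81} [352.2 309.2   0. ]
0.66 [323.8, 206.4] 287 358 164 244
[359.3 310.7  60. ]
[357.1 310.7  60. ]
[354.8 310.7  60. ]
[354.1 309.5 143.2] 8.360336589349687 16.0
[np.float64(322.3412599331708), np.float64(192.49057077498333)]
[np.float64(322.81998952205583), np.float64(212.09363599110026)]
[np.float64(323.12846140991087), np.float64(156.8794659904506)]
```

The wrist view shows the pot standing unmoved at (320,205): I lifted before the fingers had closed. I'll repeat the grasp and wait longer.

```bash
python3 -m pendant '[0,0,0,0,0,0,-1,0,0,0,0,0,0,-1,0,0,0,0,0,0,-1,0,0,0,0,0,0,-1,0,0,0.6,0,0,0,-1,0,0,0.6,0,0,0,-1,0,0,0.6,0,0,0,-1]'
python3 -m pendant '[0,0,0.6,0,0,0,-1,0,0,0.6,0,0,0,-1,0,0,0.5,0,0,0,-1,0,0,0.24,0,0,0,-1,0,0,0,0,0,0,-1,0,0,0,0,0,0,1,0,0,0,0,0,0,1,0,0,0,0,0,0,1,0,0,0,0,0,0,1,0,0,0,0,0,0,1,0,0,0,0,0,0,1,0,0,0,0,0,0,1]'
```

```text
time: 16.7
tool_pos: [354.1, 309.4, 88.0]
tcp_rot: [3.142, -0.0, 0.002]
contact_force: [0.5, -0.3, -0.2]
grip_width: 59.8
finger_force: 0.0
time: 17.9
tool_pos: [354.1, 309.4, 30.6]
tcp_rot: [3.142, -0.0, 0.002]
contact_force: [-0.2, -0.2, 2.4]
grip_width: 50.5
finger_force: 30.0
```

```bash
python3 -m pendant '[0,0,-0.3,0,0,0,1,0,0,-0.6,0,0,0,1,0,0,-0.8,0,0,0,1,0,0,-0.8,0,0,0,1,0,0,-0.8,0,0,0,1,0,0,-0.7,0,0,0,1]'
python3 go.py 468.7 -79 145 0.0593
```

```text
time: 18.5
tool_pos: [354.0, 309.4, 152.1]
tcp_rot: [-3.141, -0.001, 0.002]
contact_force: [0.6, -0.3, -1.8]
grip_width: 50.1
finger_force: 30.0
now [354.  309.4 152.1] yaw 0.002 total units [ 3.8  12.95  0.24]
turn units [-0.   -0.01 -0.82]
```

```bash
python3 -m pendant '[0.24,0.8,0,0,0,0,1,0.24,0.81,0,0,0,0,1,0.24,0.81,0,0,0,0,1,0.24,0.81,0,0,0,0,1,0.24,0.81,0,0,0,0,1,0.24,0.81,0,0,0,0,1,0.24,0.81,0,0,0,0,1,0.24,0.81,0,0,0,0,1]'
python3 -m pendant '[0.24,0.81,0,0,0,0,1,0.24,0.81,0,0,0,0,1,0.24,0.81,0,0,0,0,1,0.24,0.81,0,0,0,0,1,0.24,0.81,0,0,0,0,1,0.24,0.81,0,0,0,0,1,0.24,0.81,0,0,0,0,1,0.24,0.81,0,0,0,-0.82,1,0,0,0,0,0,0,1,0,0,0,0,0,0,1]'
python3 - <<'E'
from look import *
look('w5.png',[('pocket0',4),('pot_white',121)])
from go import plan; plan([468.7,-79,60],.0593)
E
```

```text
time: 19.3
tool_pos: [412.1, 114.4, 151.0]
tcp_rot: [3.142, -0.0, 0.002]
contact_force: [0.7, 0.1, -1.6]
grip_width: 50.5
finger_force: 30.0
time: 20.3
tool_pos: [469.6, -79.0, 150.6]
tcp_rot: [-3.141, 0.001, 0.057]
contact_force: [-0.2, 0.0, -1.0]
grip_width: 50.8
finger_force: 30.0
pocket0 [(array([317., 189.]), 0.97, array([470.4, -76.3,   4. ])), (array([320.,  35.]), 0.72, array([593.9, -71.8,   4. ])), (array([317., 117.]), 0.62, array([531.6, -72.7,   4. ]))]
pot_white [(array([320., 237.]), 0.56, array([470.5, -78.4, 121. ]))]
now [469.6 -78.1 150.6] yaw 0.059 total units [-0.  0.  3.]
turn units [-0.  0.  0.]
```

View pics/w5.png

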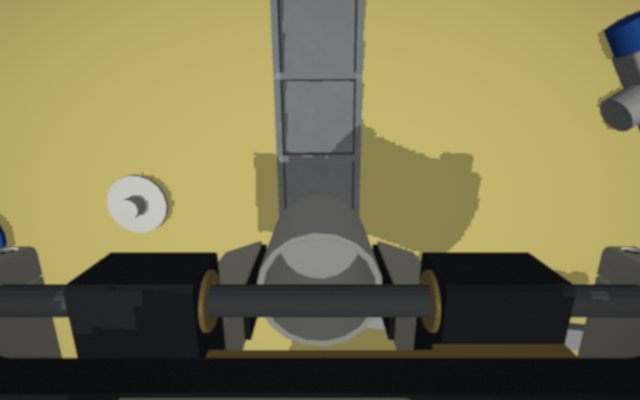

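```bash
python3 - <<'E'
from h import *; import json
np.set_printoptions(precision=1,suppress=True)
m=json.load(open('pics/w5.png.json'))['m']
print(onz(m,(321,288.5),181))
for a,b in [((274,76),(364,75)),((278.5,157),(359.5,154))]:
    A,B=onz(m,a,22),onz(m,b,22);print(A,B,(A+B)/2,np.linalg.norm(A-B))
E
```

```text
[472.  -78.8 181. ]
[560.7 -38.7  22. ] [ 565.3 -106.9   22. ] [563.  -72.8  22. ] 68.34948311112885
[499.2 -43.7  22. ] [ 505.4 -108.8   22. ] [502.3 -76.2  22. ] 65.38787375359253
```

```bash
python3 -m pendant '[-0.02,-0.03,0.5,0,0,0,1,0,0,0.5,0,0,0,1,0,0,0.5,0,0,0,1,0,0,0.5,0,0,0,1,0,0,0.5,0,0,0,1,0,0,0.4,0,0,0,1,0,0,0.2,0,0,0,1]'
python3 -m pendant '[0,0,0.15,0,0,0,1,0,0,0.15,0,0,0,1,0,0,0.15,0,0,0,1]'
```

```text
time: 21.15
tool_pos: [468.7, -77.1, 56.7]
tcp_rot: [-3.141, 0.001, 0.06]
contact_force: [0.3, 0.2, -1.2]
grip_width: 50.5
finger_force: 30.0
time: 21.45
tool_pos: [469.7, -78.0, 44.2]
tcp_rot: [3.141, -0.001, 0.059]
contact_force: [-0.5, -0.6, -1.1]
grip_width: 50.5
finger_force: 30.0
```

```bash
python3 -m pendant '[0,0,0.1,0,0,0,1,0,0,0.1,0,0,0,1,0,0,0.08,0,0,0,1]'
```

```text
time: 21.75
tool_pos: [469.4, -78.1, 35.5]
tcp_rot: [3.141, -0.0, 0.059]
contact_force: [0.3, 1.0, -1.4]
grip_width: 50.3
finger_force: 30.0
```

```bash
python3 -m pendant '[0,0,0,0,0,0,-1,0,0,0,0,0,0,-1,0,0,0,0,0,0,-1,0,0,0,0,0,0,-1,0,0,-0.3,0,0,0,-1,0,0,-0.8,0,0,0,-1,0,0,-0.9,0,0,0,-1,0,0,-0.9,0,0,0,-1,0,0,-0.9,0,0,0,-1]'
python3 - <<'E'
from h import *; import json
m=json.load(open('pics/w5.png.json'))['m']
print(onz(m,(138.5,204.5),12),onz(m,(128,207),28))
from go import plan
plan([447,79.5,150],.0593)
E
```

```text
time: 22.65
tool_pos: [469.2, -78.0, 151.4]
tcp_rot: [3.141, -0.001, 0.059]
contact_force: [0.4, -0.3, -0.4]
grip_width: 91.7
finger_force: 0.0
[449.41204448  77.58351449  12.        ] [451.83291993  78.19944334  28.        ]
now [469.2 -78.  151.4] yaw 0.059 total units [-0.43 -5.28  0.05]
turn units [ 0.   -0.01 -0.  ]
```

```bash
python3 -m pendant '[-0.4,-0.9,0,0,0,0,-0.5,-0.4,-0.9,0,0,0,0,-0.5,-0.4,-0.9,0,0,0,0,-0.5,-0.4,-0.85,0,0,0,0,-0.5,-0.4,-0.85,0,0,0,0,-0.5,-0.4,-0.85,0,0,0,0,-0.5,0,0,0,0,0,0,-0.5,0,0,0,0,0,0,-0.5]'
python3 - <<'E'
from look import *
look('w6.png',[('lid_white',0)])
for r in regions_of('wrist','lid_white')[:1]:
    cv2.imwrite('pics/mask.png',r['pixels'].astype('u1')*255)
    m=camera_model('wrist')
    e=cv2.fitEllipse(max(cv2.findContours(r['pixels'].astype('u1'),0,1)[0],key=len));print(e,onz(m,e[0],12))
from go import plan;plan([448,79,60],.0593)
im=cv2.imread('pics/w6.png');cv2.imwrite('pics/w6c.png',cv2.resize(im[0:280,180:460],None,fx=2,fy=2))
E
```

```text
time: 23.45
tool_pos: [388.4, 75.2, 150.3]
tcp_rot: [3.141, -0.001, 0.061]
contact_force: [-0.0, -1.3, 0.7]
grip_width: 68.9
finger_force: 0.0
lid_white [(array([318., 122.]), 0.58, array([446.2,  80.7,   0. ])), (array([35., 32.]), 0.3, array([502. , 308.4,   0. ]))]
((319.19256591796875, 118.43408203125), (60.904335021972656, 63.5516357421875), 170.81021118164062) [450.3  78.5  12. ]
now [388.8  74.3 149.9] yaw 0.058 total units [ 2. -0.  3.]
turn units [ 0. -0. -0.]
```

View pics/w6c.png

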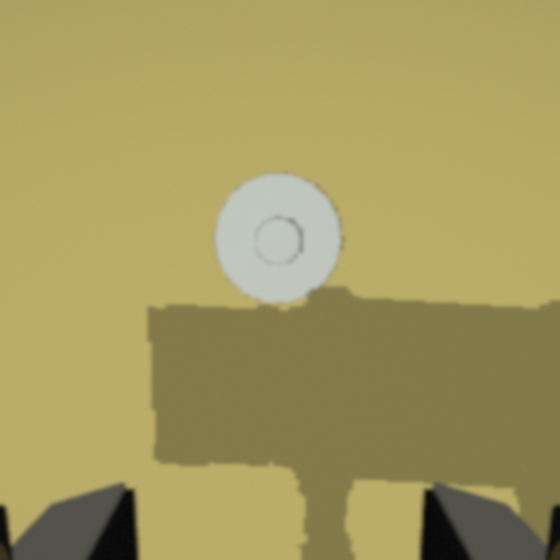

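The crop shows the white lid with its knob centred at full-frame pixel (319,120), so the lid is at about (449.5,78.7).

```bash
python3 -m pendant '[0.7,-0.01,0,0,0,0,-0.5,0.7,-0.01,0,0,0,0,-0.5,0.63,-0.01,0,0,0,0,-0.5,0,0,0.7,0,0,0,-0.3,0,0,0.7,0,0,0,-0.2,0,0,0.7,0,0,0,-0.2,0,0,0.7,0,0,0,-0.2,0,0,0.7,0,0,0,-0.2,0,0,0.6,0,0,0,-0.2,0,0,0.3,0,0,0,-0.2,0,0,0.12,0,0,0,-0.2,0,0,0,0,0,0,-0.2]'
python3 -m pendant '[0,0,0,0,0,0,1,0,0,0,0,0,0,1,0,0,0,0,0,0,1,0,0,0,0,0,0,1,0,0,0,0,0,0,1,0,0,0,0,0,0,1,0,0,0,0,0,0,1]'
```

```text
time: 24.8
tool_pos: [449.1, 79.1, 13.9]
tcp_rot: [3.142, 0.0, 0.058]
contact_force: [0.7, 0.2, 0.6]
grip_width: 54.8
finger_force: 0.0
time: 25.5
tool_pos: [449.0, 79.4, 14.2]
tcp_rot: [3.141, -0.0, 0.059]
contact_force: [-0.9, -0.5, 3.2]
grip_width: 17.4
finger_force: 30.0
```

```bash
python3 -m pendant '[0,0,-0.3,0,0,0,1,0,0,-0.8,0,0,0,1,0,0,-0.9,0,0,0,1,0,0,-0.9,0,0,0,1,0,0,-0.9,0,0,0,1,0,0,-0.9,0,0,0,1,-0.32,0.83,0,0,0,0,1,-0.32,0.83,0,0,0,0,1,-0.32,0.83,0,0,0,0,1,-0.32,0.83,0,0,0,0,1,-0.32,0.83,0,0,0,0,1,-0.32,0.83,0,0,0,0,1]'
python3 -m pendant '[0,0,0,0,0,0,1,0,0,0,0,0,0,1]'
python3 - <<'E'
from look import *
look('w7.png',[('pot_white',4),('lid_white',141),('pocket0',4)])
m=camera_model('wrist')
for r in regions_of('wrist','pot_white')[:1]:
    print(cv2.boundingRect(r['pixels'].astype('u1')),r['score'])
from go import plan;plan([469.5,-78,150],.0593)
E
```

```text
time: 26.7
tool_pos: [399.6, -74.0, 155.5]
tcp_rot: [3.141, -0.0, 0.059]
contact_force: [0.1, -0.6, 0.0]
grip_width: 16.2
finger_force: 30.0
time: 26.9
tool_pos: [400.1, -73.2, 155.4]
tcp_rot: [-3.142, -0.0, 0.057]
contact_force: [-0.0, 0.2, -0.3]
grip_width: 16.9
finger_force: 30.0
pot_white [(array([331., 108.]), 0.62, array([470.4, -78.3,   4. ]))]
lid_white [(array([319., 249.]), 0.64, array([400.2, -72.2, 141. ]))]
pocket0 [(array([329.,  25.]), 0.93, array([533.2, -72.7,   4. ]))]
(285, 0, 355, 253) 0.49
now [400.3 -72.4 155. ] yaw 0.06 total units [2.3 0.3 0.2]
turn units [-0.  0.  0.]
```

View pics/w7.png

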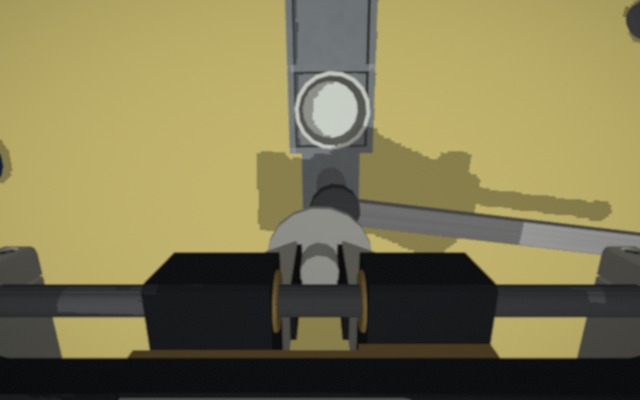

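The pot stands in pocket0 with its rim at (332,108), and the lid is held squarely at (319,249).

```bash
python3 - <<'E'
from h import *; import json
m=json.load(open('pics/w7.png.json'))['m']
print(onz(m,(332.5,108.5),64)); o=[get_obs()['tool_pos'] for _ in range(3)];print(o)
from go import plan;plan([*onz(m,(332.5,108.5),64)[:2],90],.0593)
E
```

```text
[470.53441911 -77.52228956  64.        ]
[array([400.34834574, -72.36764862, 155.04270183]), array([400.34834574, -72.36764862, 155.04270183]), array([400.34834574, -72.36764862, 155.04270183])]
now [400.3 -72.4 155. ] yaw 0.06 total units [2.32 0.31 2.17]
turn units [-0.    0.    0.02]
```

```bash
python3 -m pendant '[0.58,0.08,0,0,0,0,1,0.58,0.08,0,0,0,0,1,0.58,0.08,0,0,0,0,1,0.56,0.07,0,0,0,0,1,0,0,0,0,0,0,1,0,0,0.6,0,0,0,1,0,0,0.6,0,0,0,1,0,0,0.6,0,0,0,1,0,0,0.37,0,0,0,1,0,0,0.2,0,0,0,1,0,0,0.15,0,0,0,1,0,0,0.15,0,0,0,1]'
```

```text
time: 28.35
tool_pos: [469.9, -78.4, 75.1]
tcp_rot: [3.141, -0.001, 0.059]
contact_force: [0.2, -0.1, 0.1]
grip_width: 16.5
finger_force: 30.0
```

```bash
python3 -m pendant '[0,0,0.08,0,0,0,1,0,0,0.08,0,0,0,1,0,0,0.05,0,0,0,1]'
```

```text
time: 28.65
tool_pos: [470.4, -78.5, 70.9]
tcp_rot: [3.141, -0.002, 0.059]
contact_force: [-8.9, 3.3, 35.5]
grip_width: 16.7
finger_force: 30.0
```

```bash
python3 -m pendant '[0,0,0,0,0,0,-0.2,0,0,0,0,0,0,-0.2,0,0,0,0,0,0,-0.2,0,0,0,0,0,0,-0.2,0,0,-0.3,0,0,0,-0.2,0,0,-0.9,0,0,0,-0.2,0,0,-1,0,0,0,-0.2,0,0,-1,0,0,0,-0.2,0,0,-1,0,0,0,-0.2]'
python3 -m pendant '[0.6,-0.84,0,0,0,0,-0.2,0.6,-0.84,0,0,0,0,-0.2,0.6,-0.84,0,0,0,0,-0.2,0.6,-0.84,0,0,0,0,-0.2,0.6,-0.84,0,0,0,0,-0.2,0.6,-0.84,0,0,0,0,-0.2,0.6,-0.84,0,0,0,0,-0.2,0.6,-0.84,0,0,0,0,-0.2,0,0,0,0,0,0,-0.2,0,0,0,0,0,0,-0.2]'
python3 - <<'E'
from look import *
look('w8.png',[('pot_green',0),('lid_green',0)])
snap('top','top2.png')
print(get_obs()['tool_pos'])
E
```

```text
time: 29.55
tool_pos: [469.3, -78.2, 196.1]
tcp_rot: [-3.141, 0.0, 0.059]
contact_force: [0.1, 1.2, 0.4]
grip_width: 54.8
finger_force: 0.0
time: 30.55
tool_pos: [601.0, 131.7, 194.3]
tcp_rot: [3.141, 0.001, 0.06]
contact_force: [-0.2, -0.3, -0.4]
grip_width: 55.0
finger_force: 0.0
pot_green [(array([214.,  89.]), 0.85, array([680.9, 236. ,  -0. ])), (array([508., 254.]), 0.64, array([531.2, -75.6,   0. ])), (array([325.,  90.]), 0.6, array([685.9, 131.7,   0. ]))]
lid_green [(array([149., 258.]), 0.68, array([503.1, 310.1,   0. ]))]
[601.1 130.4 194.8]
```

View pics/w8.png

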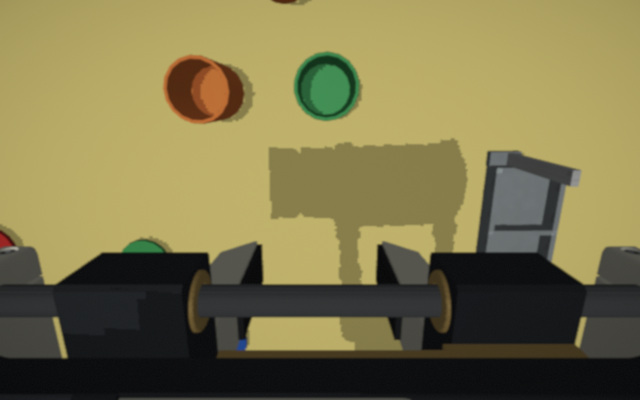

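The wrist view shows the green pot's rim centred at (326,86). The nearest orange pot is about 100 mm away, so gripping along y is free.

```bash
python3 - <<'E'
from h import *; import json
m=json.load(open('pics/w8.png.json'))['m']
c=onz(m,(327,86),60);print(c,onz(m,(294,86),60)-onz(m,(360.5,86),60),onz(m,(201,90),60))
from go import plan;plan([*c[:2],31],.0593)
E
```

```text
[687.37457213 131.40283623  60.        ] [-3.14665332 51.79194676  0.        ] [678.43396778 229.5839376   60.        ]
now [601.1 130.4 194.8] yaw 0.058 total units [2.87 0.13 5.46]
turn units [ 0.    0.   -0.02]
```

```bash
python3 -m pendant '[0.72,0.03,0,0,0,0,-0.55,0.71,0.03,0,0,0,0,-0.55,0.71,0.03,0,0,0,0,-0.55,0.71,0.04,0,0,0,0,-0.55,0,0,0.7,0,0,0,-0.55,0,0,0.7,0,0,0,-0.55,0,0,0.7,0,0,0,-0.55,0,0,0.7,0,0,0,-0.55,0,0,0.7,0,0,0,-0.55,0,0,0.7,0,0,0,-0.55,0,0,0.7,0,0,0,-0.55,0,0,0.5,0,0,0,-0.55]'
python3 go.py 686.5 131.4 31
```

```text
time: 31.95
tool_pos: [686.4, 131.5, 31.3]
tcp_rot: [3.141, 0.002, 0.058]
contact_force: [-0.3, 0.3, 0.8]
grip_width: 70.9
finger_force: 0.0
now [686.4 131.5  31.3] yaw 0.058 total units [0.   0.   0.01]
```

```bash
python3 -m pendant '[0,0,0.06,0,0,0,-0.55,0,0,0,0,0,0,1,0,0,0,0,0,0,1,0,0,0,0,0,0,1,0,0,0,0,0,0,1,0,0,0,0,0,0,1,0,0,0,0,0,0,1,0,0,0,0,0,0,1]'
python3 go.py 532 -75 150 0.0593
```

```text
time: 32.75
tool_pos: [687.9, 132.5, 32.3]
tcp_rot: [3.141, -0.002, 0.059]
contact_force: [-0.6, -1.6, 5.7]
grip_width: 51.6
finger_force: 30.0
now [687.9 132.5  32.3] yaw 0.059 total units [-5.59  6.6  -3.94]
turn units [ 0.   -0.03 -0.  ]
```

```bash
python3 -m pendant '[0,0,-0.3,0,0,0,1,0,0,-0.6,0,0,0,1,0,0,-1,0,0,0,1,0,0,-1,0,0,0,1,0,0,-1,0,0,0,1]'
python3 -m pendant '[-0.62,0.73,0,0,0,0,1,-0.62,0.73,0,0,0,0,1,-0.62,0.73,0,0,0,0,1,-0.62,0.73,0,0,0,0,1,-0.62,0.73,0,0,0,0,1,-0.62,0.73,0,0,0,0,1,-0.62,0.73,0,0,0,0,1,-0.62,0.73,0,0,0,0,1,-0.62,0.73,0,0,0,0,1,0,0,0,0,0,0,1,0,0,0,0,0,0,1]'
python3 - <<'E'
from look import *
look('w9.png',[('pocket0',4),('pot_green',119)])
from go import plan; plan([532,-74.5,60],.0593)
E
```

```text
time: 33.25
tool_pos: [686.6, 132.8, 148.9]
tcp_rot: [-3.141, 0.001, 0.059]
contact_force: [-0.1, 0.4, -2.2]
grip_width: 51.8
finger_force: 30.0
time: 34.35
tool_pos: [531.6, -74.2, 148.2]
tcp_rot: [-3.141, -0.001, 0.058]
contact_force: [0.1, 0.7, -1.9]
grip_width: 52.1
finger_force: 30.0
pocket0 [(array([320., 191.]), 0.62, array([531.4, -74.5,   4. ])), (array([320., 116.]), 0.56, array([594.6, -70.4,   4. ]))]
pot_green [(array([320., 240.]), 0.57, array([531.1, -73.7, 119. ])), (array([318., 189.]), 0.56, array([560.2, -71. , 119. ]))]
now [532.1 -73.3 147.9] yaw 0.06 total units [-0.   0.   2.9]
turn units [-0. -0.  0.]
```

View pics/w9.png

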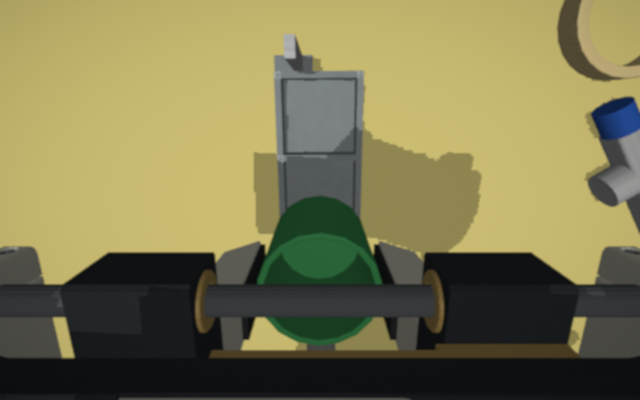

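The green pot hangs centred over the middle pocket, the same view as the successful first placing.

```bash
python3 -m pendant '[0,0,0.5,0,0,0,1,0,0,0.5,0,0,0,1,0,0,0.5,0,0,0,1,0,0,0.5,0,0,0,1,0,0,0.5,0,0,0,1,0,0,0.4,0,0,0,1,0,0,0.2,0,0,0,1,0,0,0.15,0,0,0,1,0,0,0.15,0,0,0,1,0,0,0.1,0,0,0,1]'
python3 go.py 532 -74.5 35.5
```

```text
time: 35.5
tool_pos: [531.8, -74.1, 42.8]
tcp_rot: [3.141, -0.001, 0.059]
contact_force: [-1.3, -0.0, -1.6]
grip_width: 51.7
finger_force: 30.0
now [531.8 -74.1  42.8] yaw 0.059 total units [0.   0.01 0.24]
```

```bash
python3 -m pendant '[0,0,0.1,0,0,0,1,0,0,0.1,0,0,0,1,0,0,0.03,0,0,0,1]'
python3 -m pendant '[0,0,0,0,0,0,-0.6,0,0,0,0,0,0,-0.6,0,0,0,0,0,0,-0.6,0,0,0,0,0,0,-0.6,0,0,-0.3,0,0,0,-0.6,0,0,-0.8,0,0,0,-0.6,0,0,-1,0,0,0,-0.6,0,0,-1,0,0,0,-0.6,0,0,-0.8,0,0,0,-0.6]'
python3 go.py 445 313 150 0.0593
```

```text
time: 35.8
tool_pos: [531.6, -74.1, 36.2]
tcp_rot: [3.141, -0.0, 0.059]
contact_force: [-3.5, 0.3, 9.3]
grip_width: 51.9
finger_force: 30.0
time: 36.7
tool_pos: [532.0, -74.2, 155.4]
tcp_rot: [3.141, -0.002, 0.059]
contact_force: [1.3, -0.7, 0.8]
grip_width: 73.7
finger_force: 0.0
now [532.  -74.2 155.4] yaw 0.059 total units [ -2.13 -13.05   0.17]
turn units [ 0.01 -0.03 -0.  ]
```

```bash
python3 -m pendant '[-0.15,-0.93,0,0,0,0,-0.4,-0.15,-0.93,0,0,0,0,-0.4,-0.15,-0.93,0,0,0,0,-0.4,-0.15,-0.93,0,0,0,0,-0.4,-0.15,-0.93,0,0,0,0,-0.4,-0.15,-0.93,0,0,0,0,-0.4,-0.15,-0.93,0,0,0,0,-0.4]'
python3 -m pendant '[-0.15,-0.93,0,0,0,0,-0.4,-0.15,-0.93,0,0,0,0,-0.4,-0.15,-0.93,0,0,0,0,-0.4,-0.15,-0.93,0,0,0,0,-0.4,-0.15,-0.93,0,0,0,0,-0.4,-0.15,-0.93,0,0,0,0,-0.4,-0.15,-0.93,0,0,0,0,-0.4,0,0,0,0,0,0,-0.4,0,0,0,0,0,0,-0.4]'
python3 - <<'E'
from look import *
look('w10.png',[('lid_green',0)])
m=camera_model('wrist')
for r in regions_of('wrist','lid_green')[:2]:
    e=cv2.fitEllipse(max(cv2.findContours(r['pixels'].astype('u1'),0,1)[0],key=len));print(r['score'],e,onz(m,e[0],12))
from go import plan;plan([503.5,312,14],.0593)
E
```

```text
time: 37.4
tool_pos: [488.3, 120.1, 153.7]
tcp_rot: [3.142, -0.001, 0.059]
contact_force: [-0.3, -0.0, 0.3]
grip_width: 64.4
finger_force: 0.0
time: 38.3
tool_pos: [445.4, 312.4, 153.2]
tcp_rot: [3.141, -0.0, 0.061]
contact_force: [0.7, -0.3, 0.2]
grip_width: 64.4
finger_force: 0.0
lid_green [(array([328., 122.]), 0.98, array([503.7, 308.8,   0. ]))]
0.72 ((132.67066955566406, 105.67726135253906), (59.78901672363281, 68.84014892578125), 135.5162353515625) [508.3 467.   12. ]
0.61 ((327.0971984863281, 123.85765075683594), (61.237422943115234, 64.09407043457031), 8.865097045898438) [503.2 308.9  12. ]
now [445.9 311.3 153.1] yaw 0.058 total units [1.9 0.1 4.6]
turn units [ 0. -0. -0.]
```

View pics/w10.png

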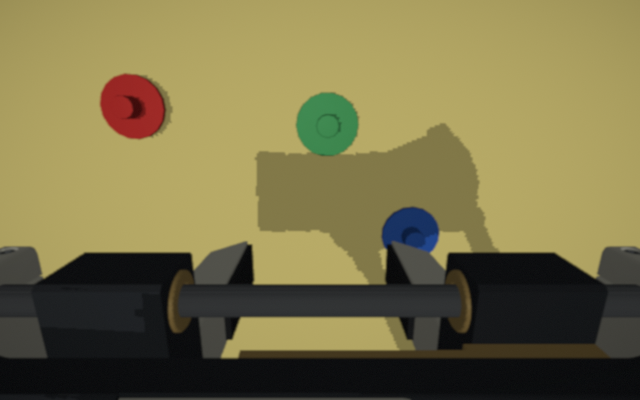

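The green lid sits at (327,124), about (503.2,309) in world coordinates, clear of the red and blue lids.

```bash
python3 -m pendant '[0.64,0.06,0,0,0,0,-0.2,0.64,0.06,0,0,0,0,-0.2,0.63,0.07,0,0,0,0,-0.2,0,0,0.7,0,0,0,-0.2,0,0,0.7,0,0,0,-0.2,0,0,0.7,0,0,0,-0.2,0,0,0.7,0,0,0,-0.2,0,0,0.7,0,0,0,-0.2,0,0,0.6,0,0,0,-0.2,0,0,0.4,0,0,0,-0.2,0,0,0.12,0,0,0,-0.2,0,0,0,0,0,0,-0.2]'
python3 go.py 503.2 309 14 0.0593
```

```text
time: 39.65
tool_pos: [503.4, 309.4, 14.2]
tcp_rot: [3.141, 0.0, 0.058]
contact_force: [0.1, 0.3, -0.2]
grip_width: 55.1
finger_force: 0.0
now [503.4 309.4  14.2] yaw 0.058 total units [-0.01  0.01  0.01]
turn units [ 0.    0.01 -0.01]
```

```bash
python3 -m pendant '[0,0,0,0,0,0,1,0,0,0,0,0,0,1,0,0,0,0,0,0,1,0,0,0,0,0,0,1,0,0,0,0,0,0,1,0,0,0,0,0,0,1,0,0,-0.3,0,0,0,1,0,0,-0.8,0,0,0,1,0,0,-0.9,0,0,0,1,0,0,-0.9,0,0,0,1,0,0,-0.9,0,0,0,1,0,0,-0.9,0,0,0,1]'
python3 -m pendant '[-0.15,0.9,0,0,0,0,1,-0.15,0.9,0,0,0,0,1,-0.15,0.9,0,0,0,0,1,-0.15,0.9,0,0,0,0,1,-0.15,0.9,0,0,0,0,1,-0.15,0.9,0,0,0,0,1,-0.15,0.9,0,0,0,0,1]'
python3 -m pendant '[-0.15,0.9,0,0,0,0,1,-0.15,0.9,0,0,0,0,1,-0.15,0.9,0,0,0,0,1,-0.15,0.9,0,0,0,0,1,-0.15,0.9,0,0,0,0,1,-0.15,0.9,0,0,0,0,1,-0.15,0.8,0,0,0,0,1,0,0,0,0,0,0,1,0,0,0,0,0,0,1]'
python3 - <<'E'
from look import *
look('w11.png',[('pot_green',4),('lid_green',141),('lid_white',57)])
im=cv2.imread('pics/w11.png');m=camera_model('wrist')
hsv=cv2.cvtColor(im,cv2.COLOR_BGR2HSV);g=cv2.inRange(hsv,(50,60,20),(90,255,255))
n,l,st,ce=cv2.connectedComponentsWithStats(g)
for i in range(1,n):
    if st[i,4]>100: print(st[i],ce[i])
for p in ([531.8,-74.2,64],[531.8,-74.2,69]): print(proj(m,p))
from go import plan;plan([531.8,-74.2,90],.0593)
E
```

```text
time: 40.85
tool_pos: [503.0, 309.8, 157.0]
tcp_rot: [-3.142, -0.0, 0.059]
contact_force: [-0.3, 0.6, -0.3]
grip_width: 17.1
finger_force: 30.0
time: 41.55
tool_pos: [482.6, 118.2, 155.9]
tcp_rot: [3.141, -0.001, 0.059]
contact_force: [0.2, -0.8, -0.8]
grip_width: 16.8
finger_force: 30.0
time: 42.45
tool_pos: [462.4, -68.4, 155.7]
tcp_rot: [-3.141, -0.0, 0.058]
contact_force: [0.2, -0.4, -0.4]
grip_width: 16.6
finger_force: 30.0
pot_green [(array([332., 113.]), 0.74, array([528.6, -75.1,   4. ]))]
lid_green [(array([320., 253.]), 0.75, array([460. , -68.4, 141. ]))]
lid_white [(array([331., 197.]), 0.64, array([469.3, -75.9,  57. ]))]
[ 296   72   76   79 4694] [333.4 110.8]
[ 270  210   99   75 4147] [319.1 243.1]
[np.float64(336.4354811387584), np.float64(110.39005514572978)]
[np.float64(336.7942852956923), np.float64(110.54372936555482)]
now [462.5 -67.4 155.4] yaw 0.06 total units [2.3 0.4 2.2]
turn units [-0. -0.  0.]
```

```bash
python3 - <<'E'
from h import *; import json
m=json.load(open('pics/w11.png.json'))['m'];m7=json.load(open('pics/w7.png.json'))['m']
for r in(108,109,110):print(onz(m,(333.5,r),64))
# rim rows & lid comparison w7/w11
im=cv2.imread('pics/w11.png');hsv=cv2.cvtColor(im,cv2.COLOR_BGR2HSV)
g=cv2.inRange(hsv,(50,60,20),(90,255,255));c=[k for k in cv2.findContours(g,0,1)[0] if cv2.contourArea(k)>2000]
for k in c: print(cv2.fitEllipse(k))
print(get_obs()['tool_pos'],m['pose'][0][3],m['pose'][1][3])
E
```

```text
[533.15756631 -73.29404553  64.        ]
[532.50447002 -73.33920421  64.        ]
[531.85039471 -73.38443058  64.        ]
((319.1329040527344, 245.0378875732422), (74.38388061523438, 84.29791259765625), 89.54491424560547)
((333.3829345703125, 110.8168716430664), (75.21749877929688, 77.66410827636719), 6.596100807189941)
[462.4714001  -67.36583523 155.41646987] 535.8495354243458 -63.17806216908787
```

```bash
python3 -m pendant '[0.58,0.08,0,0,0,0,1,0.58,0.08,0,0,0,0,1,0.58,0.08,0,0,0,0,1,0.57,0.09,0,0,0,0,1,0,0,0,0,0,0,1,0,0,0.6,0,0,0,1,0,0,0.6,0,0,0,1,0,0,0.6,0,0,0,1,0,0,0.38,0,0,0,1,0,0,0.2,0,0,0,1,0,0,0.15,0,0,0,1,0,0,0.15,0,0,0,1]'
```

```text
time: 43.85
tool_pos: [532.5, -74.0, 75.2]
tcp_rot: [3.141, -0.001, 0.059]
contact_force: [-0.1, 0.2, -0.5]
grip_width: 16.7
finger_force: 30.0
```

```bash
python3 -m pendant '[0,0,0.08,0,0,0,1,0,0,0.08,0,0,0,1,0,0,0.04,0,0,0,1]'
```

```text
time: 44.15
tool_pos: [532.9, -74.2, 71.3]
tcp_rot: [3.141, -0.002, 0.059]
contact_force: [-6.3, 2.7, 25.7]
grip_width: 16.6
finger_force: 30.0
```

```bash
python3 -m pendant '[0,0,0,0,0,0,-0.2,0,0,0,0,0,0,-0.2,0,0,0,0,0,0,-0.2,0,0,0,0,0,0,-0.2,0,0,-0.3,0,0,0,-0.2,0,0,-0.9,0,0,0,-0.2,0,0,-1,0,0,0,-0.2,0,0,-1,0,0,0,-0.2,-0.6,0,-1,0,0,0,-0.2,-0.8,0,-0.8,0,0,0,-0.2,-0.8,0,0,0,0,0,-0.2,-0.8,0,0,0,0,0,-0.2]'
python3 - <<'E'
from look import *
look('w12.png',[('lid_green',57),('lid_white',57),('pot_green',4),('pot_white',4),('bar_grip',120)])
m=camera_model('wrist')
for p in ([532,-74,69],[469.8,-78,69]): print(proj(m,p))
h=np.array([408.8,-82.7]);g=onz(m,[581,230],120);print(get_obs()['tool_pos'])
snap('scene','s2.png');snap('top','t3.png')
t=camera_model('top')
print([ (r['location'],r['score'],onz(t,r['location'],120)) for r in pinpoint('top','bar_grip')])
a=cv2.imread('pics/w12.png')[0:300,200:500];b=cv2.imread('pics/s2.png')[130:260,230:430];c=cv2.imread('pics/t3.png')[100:330,140:400]
b=cv2.resize(b,(400,260));a=cv2.resize(a,(400,400-80));c=cv2.resize(c,(395,350))
out=np.zeros((590,800,3),'u1');out[:320,:400]=a;out[325:585,:400]=b;out[:350,403:798]=c;cv2.imwrite('pics/all.png',out)
E
```

```text
time: 45.35
tool_pos: [441.6, -79.3, 219.9]
tcp_rot: [3.141, -0.001, 0.059]
contact_force: [-0.2, 0.1, 0.4]
grip_width: 55.1
finger_force: 0.0
lid_green [(array([316.,  83.]), 0.93, array([531.2, -70.3,  57. ])), (array([604., 275.]), 0.73, array([ 367.1, -367.7,   57. ]))]
lid_white [(array([319., 157.]), 0.96, array([467.9, -77. ,  57. ]))]
pot_green [(array([ 37., 188.]), 0.7, array([408.9, 224.5,   4. ]))]
pot_white []
bar_grip [(array([602., 277.]), 0.6, array([ 395. , -308.9,  120. ]))]
[np.float64(319.7734200199023), np.float64(83.46179368982705)]
[np.float64(320.08469805032126), np.float64(159.0966544269903)]
[443.1 -79.4 219. ]
[([479.0, 257.6], 0.98, array([ 400.7, -310.8,  120. ])), ([477.4, 202.4], 0.62, array([ 532.2, -311. ,  120. ]))]
```

View pics/all.png

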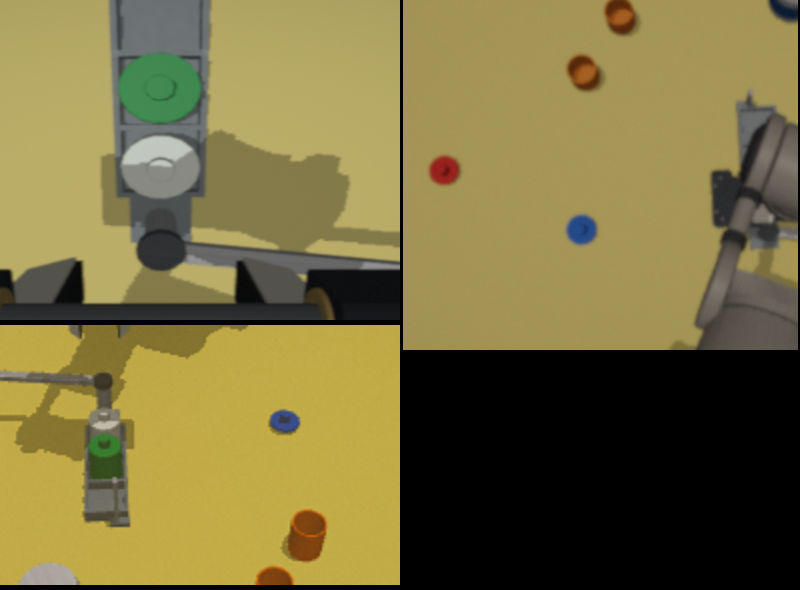

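The composite shows both pots in their pockets with lids of their own colour lying flat. The bar is wide open, with its handle near (398,-315). Next I shut the bar.

```bash
python3 -m pendant '[0,0,0,0,0,1,0,0,0,0,0,0,1,0,0,0,0,0,0,1,0,0,0,0,0,0,1,0,0,0,0,0,0,1,0,0,0,0,0,0,1,0,0,0,0,0,0,1,0,0,0,0,0,0,1,0,0,0,0,0,0,1,0,0,0,0,0,0,1,0,0,0,0,0,0,1,0,0,0,0,0,0,1,0]'
python3 -m pendant '[0,0,0,0,0,1,0,0,0,0,0,0,1,0,0,0,0,0,0,1,0,0,0,0,0,0,1,0,0,0,0,0,0,1,0,0,0,0,0,0,1,0,0,0,0,0,0,1,0,0,0,0,0,0,1,0,0,0,0,0,0,1,0,0,0,0,0,0,1,0,0,0,0,0,0,1,0,0,0,0,0,0,1,0]'
python3 go.py 397.5 -317 170 -1.652
```

```text
time: 47.0
tool_pos: [442.7, -79.3, 218.6]
tcp_rot: [3.141, 0.0, -0.781]
contact_force: [-0.2, -0.1, -0.3]
grip_width: 45.8
finger_force: 0.0
time: 48.2
tool_pos: [442.7, -79.3, 218.6]
tcp_rot: [3.141, 0.0, -1.619]
contact_force: [-0.2, -0.3, -0.2]
grip_width: 46.0
finger_force: 0.0
now [442.7 -79.3 218.6] yaw -1.619 total units [7.99 1.12 1.62]
turn units [0.01 0.   0.47]
```

```bash
python3 -m pendant '[0.8,0.11,0,0,0,0,0,0.8,0.11,0,0,0,0,0,0.8,0.11,0,0,0,0,0,0.8,0.11,0,0,0,0,0,0.8,0.11,0,0,0,0,0,0.8,0.11,0,0,0,0,0,0.8,0.11,0,0,0,0,0,0.8,0.11,0,0,0,0,0,0.8,0.12,0,0,0,0,0,0.8,0.12,0.4,0,0,0.47,0,0,0,0.6,0,0,0,0,0,0,0.62,0,0,0,0]'
python3 go.py 397.5 -317 110 -1.652
```

```text
time: 49.4
tool_pos: [398.0, -318.6, 169.4]
tcp_rot: [-3.141, -0.0, -1.651]
contact_force: [0.5, -0.6, -0.5]
grip_width: 46.0
finger_force: 0.0
now [ 398.  -318.6  169.4] yaw -1.651 total units [-0.05  0.02  1.98]
turn units [-0.   -0.    0.02]
```

```bash
python3 -m pendant '[-0.04,0,0.5,0,0,0,0,0,0,0.5,0,0,0,0,0,0,0.5,0,0,0,0,0,0,0.47,0,0,0,0,0,0,0,0,0,0,1,0,0,0,0,0,0,1,0,0,0,0,0,0,1,0,0,0,0,0,0,1,0,0,0,0,0,0,1]'
```

```text
time: 50.3
tool_pos: [398.2, -316.7, 111.9]
tcp_rot: [-3.141, -0.001, -1.649]
contact_force: [-0.5, 0.1, 1.0]
grip_width: 19.3
finger_force: 30.0
```

```bash
python3 -m pendant '[-0.03,-0.53,0,0,0,-1,1,-0.03,-0.53,0,0,0,-1,1,-0.03,-0.53,0,0,0,-1,1,-0.03,-0.53,0,0,0,-1,1,-0.03,-0.53,0,0,0,-1,1,-0.03,-0.53,0,0,0,-1,1]'
```

```text
time: 50.9
tool_pos: [492.6, -301.9, 111.9]
tcp_rot: [-3.141, -0.001, -1.228]
contact_force: [-0.2, 0.7, 1.7]
grip_width: 19.3
finger_force: 30.0
```

```bash
python3 -m pendant '[-0.02,-0.53,0,0,0,-1,1,-0.02,-0.53,0,0,0,-1,1,-0.02,-0.53,0,0,0,-1,1,-0.02,-0.53,0,0,0,-1,1,-0.02,-0.53,0,0,0,-1,1,-0.02,-0.53,0,0,0,-1,1]'
```

```text
time: 51.5
tool_pos: [572.8, -251.0, 111.9]
tcp_rot: [-3.141, 0.001, -0.809]
contact_force: [-1.8, 3.7, 4.5]
grip_width: 19.3
finger_force: 30.0
```

```bash
python3 -m pendant '[-0.05,-0.53,0,0,0,-1,1,-0.03,-0.53,0,0,0,-1,1,-0.03,-0.53,0,0,0,-1,1,-0.03,-0.53,0,0,0,-1,1,-0.03,-0.53,0,0,0,-1,1,-0.03,-0.53,0,0,0,-1,1]'
python3 - <<'E'
import numpy as np
from scipy.optimize import least_squares
from plant import get_obs
o=get_obs();q=o['tool_pos'][:2];print(o['contact_force'])
P=np.array([[398.2,-316.7],[492.6,-301.9],[572.8,-251],q,[643.1,-112.2]])
h=least_squares(lambda q:np.hypot(*(P-q[:2]).T)-231,[410,-83]).x
print(h,np.degrees(np.arctan2(*(q-h)[::-1])))
E
```

```text
time: 52.1
tool_pos: [626.1, -172.4, 112.0]
tcp_rot: [-3.141, -0.005, -0.391]
contact_force: [6.3, -1.3, -1.8]
grip_width: 19.4
finger_force: 30.0
[ 6.30811791 -1.32874247 -1.76020405]
[412.64901893 -85.41861624] -22.178701666656163
```

```bash
python3 -m pendant '[0.01,-0.53,0,0,0,-1,1,-0.01,-0.53,0,0,0,-1,1,-0.01,-0.53,0,0,0,-1,1,-0.02,-0.53,0,0,0,-1,1,-0.02,-0.53,0,0,0,-1,1,0,0,0,0,0,0,1]'
```

```text
time: 52.7
tool_pos: [643.9, -93.2, 112.0]
tcp_rot: [-3.141, -0.004, -0.04]
contact_force: [4.2, 2.6, 0.1]
grip_width: 19.2
finger_force: 30.0
```

```bash
python3 -m pendant '[0,-0.13,0,0,0,-0.25,1,0,-0.13,0,0,0,-0.25,1,0,-0.13,0,0,0,-0.25,1,0,-0.13,0,0,0,-0.25,1,0,0,0,0,0,0,1]'
```

```text
time: 53.2
tool_pos: [644.0, -79.5, 112.0]
tcp_rot: [-3.142, -0.004, 0.027]
contact_force: [4.5, 2.2, 0.4]
grip_width: 19.1
finger_force: 30.0
```

```bash
python3 -m pendant '[0,-0.1,0,0,0,-0.2,1,0,-0.1,0,0,0,-0.2,1,0,-0.05,0,0,0,-0.1,1,0,0,0,0,0,0,1]'
```

```text
time: 53.6
tool_pos: [643.7, -72.2, 112.0]
tcp_rot: [3.142, -0.004, 0.061]
contact_force: [4.9, 2.1, 0.1]
grip_width: 19.3
finger_force: 30.0
```

```bash
python3 -m pendant '[0,-0.06,0,0,0,0,1,0,-0.06,0,0,0,0,1,0,0,0,0,0,0,1]'; python3 -m pendant '[0,-0.05,0,0,0,0,1,0,-0.05,0,0,0,0,1,0,0,0,0,0,0,1]'
```

```text
time: 53.9
tool_pos: [643.6, -68.9, 112.0]
tcp_rot: [3.141, -0.004, 0.061]
contact_force: [5.3, 1.0, -0.3]
grip_width: 19.4
finger_force: 30.0
time: 54.2
tool_pos: [643.5, -67.1, 112.0]
tcp_rot: [3.139, -0.004, 0.061]
contact_force: [6.7, -3.0, -0.3]
grip_width: 19.4
finger_force: 30.0
```

```bash
python3 -m pendant '[0,-0.06,0,0,0,0,1,0,-0.06,0,0,0,0,1,0,0,0,0,0,0,1]'
```

```text
time: 54.5
tool_pos: [643.5, -66.9, 112.0]
tcp_rot: [3.134, -0.004, 0.06]
contact_force: [6.2, -14.4, -2.4]
grip_width: 19.2
finger_force: 30.0
```

```bash
python3 -m pendant '[0,0,0,0,0,0,0,0,0,0,0,0,0,0,0,0,0,0,0,0,0,0,0,0,0,0,0,0,0,0,-0.4,0,0,0,0,0,0,-0.8,0,0,0,0,0,0,-1,0,0,0,0,0,0,-1,0,0,0,0,-0.8,0,-1,0,0,0,0,-1,0,-0.3,0,0,0,0,-1,0,0,0,0,0,0]'
python3 - <<'E'
from look import *
look('w13.png',[('bar_grip',120),('bar_hinge',90),('lid_green',57),('lid_white',57)])
s,im=snap('scene','s3.png')
for t in ['lid_green','lid_white','bar_grip']:
    print(t,[(r['location'],round(r['score'],2)) for r in pinpoint('scene',t)[:2]])
for p in ([532,-74,57],[469.8,-78,57],[643,-68.5,120]): print(proj(s,p),proj(camera_model('wrist'),p))
E
```

```text
time: 55.6
tool_pos: [557.8, -67.4, 249.2]
tcp_rot: [3.14, -0.005, 0.062]
contact_force: [0.4, -0.0, 0.2]
grip_width: 45.8
finger_force: 0.0
bar_grip []
bar_hinge [(array([324., 329.]), 0.97, array([408.6, -81. ,  90. ]))]
lid_green [(array([322., 207.]), 0.75, array([529.5, -72.1,  57. ])), (array([556., 194.]), 0.62, array([ 558. , -309.1,   57. ]))]
lid_white [(array([322., 261.]), 0.62, array([469.3, -76.1,  57. ])), (array([325.,  94.]), 0.27, array([640.3, -67.7,  57. ]))]
lid_green [([282.9, 189.0], 0.42)]
lid_white [([282.5, 182.5], 0.55), ([282.1, 187.5], 0.55)]
bar_grip [([283.5, 203.6], 0.7), ([285.3, 203.3], 0.66)]
[np.float64(281.70151781910977), np.float64(191.49393158416507)] [np.float64(324.66414786209054), np.float64(205.69699985983993)]
[np.float64(281.55167539057874), np.float64(177.91127324718613)] [np.float64(324.55646737021885), np.float64(261.9151590570617)]
[np.float64(280.44218242885586), np.float64(203.76517598387153)] [np.float64(328.3983508170422), np.float64(88.28084985998275)]
```

```bash
python3 -c "
from plant import *
print(close_job())"
```

```text
the job is handed in; nothing more can be done
None
```

The job is handed in: the white pot (pocket0) and green pot (pocket1) are capped with their own lids and the bar is shut against its stop. The red and blue lids stay spare, and the tape, spray gun and orange pots were left untouched.

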